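Park the captive screw and open the sump shutter

ROBOT

A 6-joint arm with a two-finger parallel gripper is mounted at the origin on the work surface. World frame = base frame: x ahead of the robot, y to its left, z up, the work surface at z = 0. Lengths are in m, angles in degrees, forces in N, time in s.
With the tool pointing down it reaches from about 0.375 to 0.9 m from the base axis. Payload 3.1 kg.
Tool frame: the origin (TCP) lies between the finger pads; the fingertips stand 11 mm ahead of it and the grasp point (between the pads) lies 8 mm behind it; x points along the fingers, y is the direction in which the jaws open and shut, and the axes are right-handed (so a half turn about x gives the same grasp; the last joint's range is limited). The gripper opens to 87 mm and grips with 3 to 60 N. Pads are 19 mm wide; open, the fingers measure 117 mm over their backs; the gripper's body (75 mm by 190 mm) begins 51 mm behind the grasp point.
Start: joints at [54.173, 30.224, 82.088, -0, 67.689, -10.227], TCP at [0.27, 0.564, 0.234] pointing down, gripper open.
Joint ranges: [-176.69, 176.69], [-43.24, 126.21], [12.49, 139.97], [-82, 262], [0, 151.66], [-163.58, 163.58]. Speed limits (degrees/s): [159.86, 159.86, 180, 180, 180, 180].

INTERFACE

Orientations are given as a 3x3 rotation matrix whose columns are the frame's x, y, z axes.
In Python, from rig import bot gives the robot as it stands.
- The arm moves only by the shell command python3 -m inch 'ROWS' [OPENING]. ROWS is a JSON object of lists of equal length, an entry for each row: "dp": the shift along the tool's x, y, z in mm, a list of three; "yaw": the turn about the tool's x in degrees. In form: {"dp": [[tx, ty, tz], ...], "yaw": [yaw, ...]}. A call has 1 to 20 rows; each row shifts and turns the commanded pose from where the row before left it, along the tool's axes as they then stand; what a row does not reach is not made up. A row lasts 1/12 s, in which the tool goes at most 41.7 mm and 7.16 degrees, less where a joint would pass 70% of its speed; a pose out of reach is approached as far as the arm can. A call is refused whole if a number of a shift passes 41.7 or a number of a turn 7.16, either way. A call with a gripper value outside its range is refused whole. OPENING is the finger opening in mm, from 0 to 87, set as the call begins (- or left out, the last holds). The fingers move at their own pace and stop on an object; the grip force is fixed at half the most. Time passes only in rows, so rows that do not move let the fingers close. It gives the time, the measured TCP pose, the force and the opening at its end, in the units of the state.
- bot.read_state(): the state, without advancing time (a new reading comes with each control period).
- bot.capture(name): name is "scene" or "top"; returns a dict with "color" (400x640x3 uint8, red, green, blue), "intrinsics" (3x3 intrinsics, pixels), "k1" (the pictures are not rectified: a ray, as slopes to the right and down, at radius r is drawn at 1 + k1 r^2 times it, then the intrinsics apply), "pose" (4x4, takes a point from camera to world coordinates). Camera axes: x right, y down, z forward; pixel columns grow to the right and rows downward; lengths in m; the calibration is good to about 2 mm. A picture is of the moment at which its call begins. There is no depth.
- bot.hand_in(): hands the job in, once; it reports no verdict.
The state is a dict: "time_s": time; "joint_positions": joint angles; "qvel": joint speeds; "tau": joint torques, N m; "position": TCP position; "tcp_rot": TCP orientation; "force": force on the tool from outside, world axes, zero at the start; "moment": the same for the moment, N m; "opening": opening from 0.0 (shut) to 1.0 (fully open).
Only numpy, scipy, OpenCV 4.12 (cv2) and the standard library are available. Lean on these libraries where they do the work, as an engineer would, in place of code of your own. Each camera call takes 0.05 s, during which the arm holds its last target.

TASK

Under the sink, unlock and open the sump in the drip tray: draw the black knob of the spring-loaded captive screw up until you feel its thread, without forcing it, and wind it anticlockwise all the way to its stop so that it stays up by itself. Then slide the shutter fully open by its red handle, away from the screw, let go, and leave the scoop, jar and brush alone.

Things in the scene. Friction and masses are not known exactly. Their poses are not given: they have to be found in the camera images.
- sump: Grey steel sump housing fixed on the drip tray, 130 mm (its x) by 320 mm (its y, from -200 to +120 mm), origin on its underside, z up. The shutter runs in rails on top; a bridge 44 mm wide (along y), top 42 mm above the origin, carries the captive screw at its x = 0, y = +75 mm.
- knob_grip (a point): Point on the upright axis of the captive screw's black knurled knob, 22 mm above its underside. The knob is 36 mm across, 36 mm tall, with a brass disc and white mark on top. At rest its underside is 2 mm above the brass boss and this point 102 mm above the sump's origin; it rises with the screw.
- plunger (a joint): Lift of the captive screw in m: 0 = fully down, grows upward, at most about 0.033 in use. A spring pulls it down with 3.6 N at 0 plus 0.12 N per mm of lift; the moving parts weigh 3 N. Let go before the thread has caught, it springs back down. When down, its shank locks the shutter.
- knob (a joint): Turn of the knob in rad: 0 at the start, grows anticlockwise seen from above, end stop at 2.4. Below the thread it is barred from turning beyond about 0.2. In the thread it climbs 2 mm per rad once the turn exceeds 0.3; from a turn of about 0.5 on the thread holds the screw up and the knob stays where it is let go. Turning takes under 0.1 Nm.
- boss_top (a point): Top centre of the brass boss under the knob, 36 mm across, 78 mm above the sump's origin. Inside it the thread lies at an unseen height, different each time: the screw must be lifted 8 to 26 mm to reach it. 1.5 mm higher the lift meets an elastic stop: the pull rises by 12 N per mm. Anywhere between the two the knob turns anticlockwise into the thread.
- thread_seat (a joint): Deflection in m of the rubber-seated thread inside the boss, not visible: 0 unloaded, positive when the screw is pulled up against it, negative when pressed down; 12 N per mm. Resting on the thread, the screw's own spring and weight give about -0.0008. More than 0.0012 up (14 N) or 0.0020 down (24 N) damages it.
- shutter_grip (a point): Point on the shutter's red square handle block (24 by 24 mm, 42 mm tall, sides along the sump's x and y), on its upright axis, 14 mm below its top; its top is 72 mm and its foot 30 mm above the sump's origin. It lies 125 mm from the screw's axis (along the sump's -y) when shut.
- shutter (a joint): Travel of the steel shutter in m: 0 = shut, grows as it slides towards the sump's -y (away from the screw), 0.08 = fully open at its stop. Sliding takes about 2 N. With the screw down it has only 1.5 mm of play.
- scoop: Loose blue plastic scoop lying on the tray: open box 85 by 62 by 34 mm at its +x end, round handle 18 mm thick to its -x end, 157 mm long in all; origin on its underside.
- jar: Loose round glass jar with a steel twist lid, 66 mm across, 80 mm tall, standing on the tray; origin at the centre of its underside.
- brush: Loose scrub brush with a wooden handle lying bristles down, 168 mm long (handle to -x), 45 mm wide, 36 mm tall; origin on its underside.

How it is judged (in metres and radians):
On the way, in this order (a step that is already met when the one before it is completed fails the run):
1. the screw has been drawn up and its thread has caught (value of joint plunger above 0.006 m and value of joint knob above 0.6 rad), for 0.2 s.
2. the screw is wound to its stop (within 0.15 rad) while the shutter is still shut (value of joint knob above 2.25 rad and value of joint plunger above 0.009 m and value of joint shutter below 0.01 m), for 0.2 s.
At the end, for the whole second after the job is handed in: The screw stays up on its thread by itself, lifted more than 9 mm and within 0.15 rad of its anticlockwise stop, and the shutter is at rest, open by more than 72 of its 80 mm (value of joint knob above 2.25 rad and value of joint plunger above 0.009 m and value of joint shutter above 0.072 m and velocity of joint shutter between -0.01 and 0.01 m/s); the robot touches nothing.
It fails at once if the scoop is knocked or moved more than 20 mm (distance of scoop from where it was at the start of the episode above 0.02 m).
It fails at once if the jar is knocked or moved more than 20 mm (distance of jar from where it was at the start of the episode above 0.02 m).
It fails at once if the brush is knocked or moved more than 20 mm (distance of brush from where it was at the start of the episode above 0.02 m).
It fails at once if the thread is overpulled: its seat is lifted more than 1.2 mm (about 14 N) (value of joint thread_seat above 0.0012 m).
It fails at once if the thread is pressed down more than 2 mm (about 24 N) (value of joint thread_seat below -0.002 m).
It also fails if it takes over 64 s, if anything falls off the work surface, if the arm or the gripper's body presses on something with over 40 N, if the wrist force passes 120 N, or if a joint passes its speed limit or range.

## Working session

There is one attempt and no reset: what is moved stays moved. The work goes in short steps, Python scripts to look and compute and a shell command to move; the robot and the scene stay as the last step left them, time stands still between calls to the robot, and variables do not carry over. Pictures are saved under pics/ and viewed, and the job is handed in when it is done.

```bash
ls; mkdir -p pics
python3 - <<'E'
from rig import bot
import cv2
s=bot.read_state()
for k,v in s.items(): print(k,v)
for n in("scene","top"):
    c=bot.capture(n); cv2.imwrite(f"pics/{n}0.png",c["color"][:,:,::-1]); print(n,c["intrinsics"],c["k1"],c["pose"])
E
```

```text
pics
time_s 0.0
joint_positions [ 5.41727594e+01  3.02796524e+01  8.21563992e+01 -3.61574603e-04
  6.76878691e+01 -1.02272681e+01]
qvel [ 0.08102657  0.01173299 -0.02649355  0.07789344 -0.07990371 -0.12127936]
tau [-4.65874855e-04 -4.40045822e+01 -1.76592529e+01  6.32967451e-02
  5.82181360e-02 -1.51620702e-04]
position [0.26960936 0.56307763 0.23256417]
tcp_rot [[-1.26126072e-03  4.32081805e-01  9.01833534e-01]
 [-1.75700375e-03  9.01831902e-01 -4.32083481e-01]
 [-9.99997661e-01 -2.12949482e-03 -3.78275798e-04]]
force [-0.88442424 -0.25835992 -0.34667542]
moment [ 0.01036711 -0.06570013  0.027853  ]
opening 0.9995793147836279
scene [[436.1314231    0.         312.77851728]
 [  0.         436.1314231  197.98325808]
 [  0.           0.           1.        ]] -0.027547405244190113 [[-0.64448651  0.41415662 -0.64273745  1.10984847]
 [ 0.7643559   0.37087998 -0.52745436  0.38533982]
 [ 0.01992974 -0.83121738 -0.5555902   0.46478557]
 [ 0.          0.          0.          1.        ]]
top [[434.57245927   0.         313.74153235]
 [  0.         434.57245927 198.67782336]
 [  0.           0.           1.        ]] 0.013582032576221249 [[ 0.02435869 -0.99582863  0.08793178  0.60182805]
 [-0.99967628 -0.02361717  0.00946356  0.0223318 ]
 [-0.00734738 -0.08813384 -0.99608154  0.85842655]
 [ 0.          0.          0.          1.        ]]
```

View pics/scene0.png

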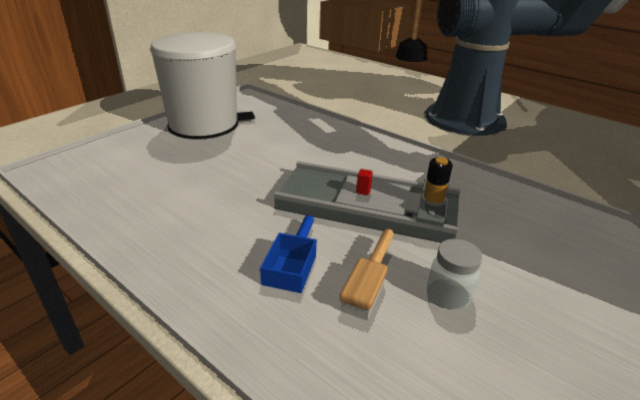

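View pics/top0.png

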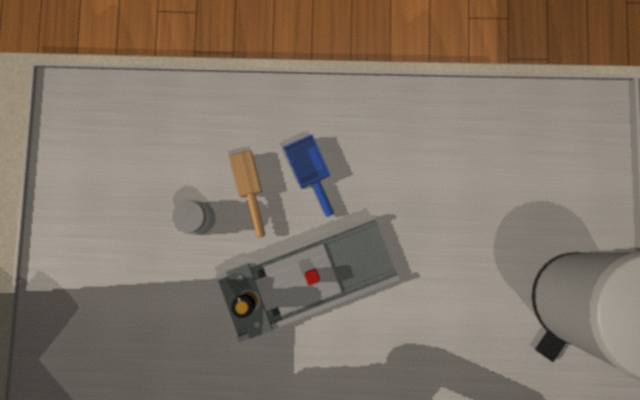

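The scene view shows the knob at about (438,168) and the red handle at about (365,182). In the top view the knob is at about (243,305) and the handle at (312,277). I'll enlarge both.

Run:
```python
import cv2
a=cv2.imread("pics/top0.png")[205:345,205:415]; cv2.imwrite("pics/tc0.png",cv2.resize(a,None,fx=3.8,fy=3.8,interpolation=cv2.INTER_CUBIC))
a=cv2.imread("pics/scene0.png")[145:245,270:470]; cv2.imwrite("pics/sc0.png",cv2.resize(a,None,fx=4,fy=4,interpolation=cv2.INTER_CUBIC))
```

```text
(no output)
```

View pics/tc0.png

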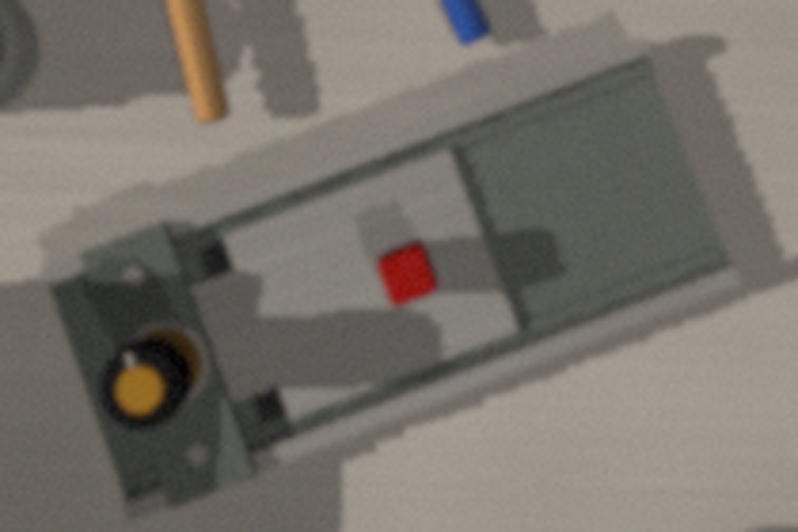

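View pics/sc0.png

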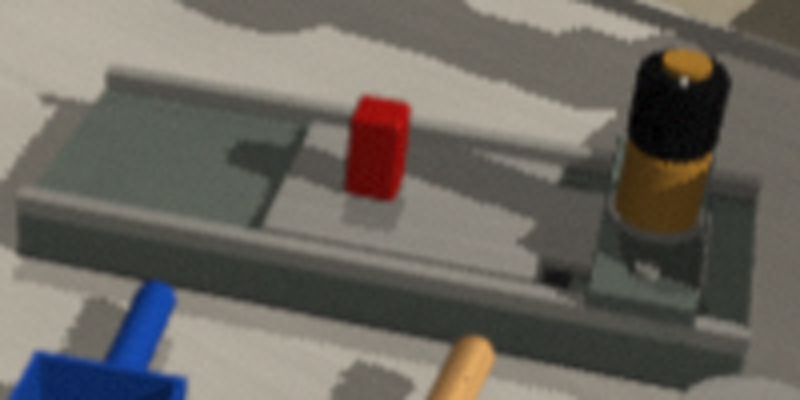

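```bash
cat > h.py <<'E'
import numpy as np, cv2, pickle
from scipy.optimize import least_squares
def ray(c,u,v):
    K=c["intrinsics"]; d=np.array([(u-K[0,2])/K[0,0],(v-K[1,2])/K[1,1]]); x=d.copy()
    for _ in range(20): x=d/(1+c["k1"]*(x@x))
    R=c["pose"]; r=R[:3,:3]@np.array([*x,1]); return R[:3,3],r/np.linalg.norm(r)
def proj(c,P):
    T=np.linalg.inv(c["pose"]); p=T[:3,:3]@P+T[:3,3]; x=p[:2]/p[2]; x=x*(1+c["k1"]*(x@x)); K=c["intrinsics"]
    return np.array([K[0,0]*x[0]+K[0,2],K[1,1]*x[1]+K[1,2]])
def tri(ct,pt,cs,ps):
    o1,d1=ray(ct,*pt);o2,d2=ray(cs,*ps)
    s=np.linalg.lstsq(np.c_[d1,-d2],o2-o1,rcond=None)[0]
    a=o1+s[0]*d1;b=o2+s[1]*d2; return (a+b)/2,np.linalg.norm(a-b)
E
python3 - <<'E'
from h import *
from rig import bot
ct=bot.capture("top");cs=bot.capture("scene")
T=lambda x,y:((x+.5)/3.8-.5+205,(y+.5)/3.8-.5+205)
S=lambda x,y:((x+.5)/4-.5+270,(y+.5)/4-.5+145)
pk=(T(138,391),S(688,65)); pr=(T(407,273),S(381,111))
for p in(pk,pr): print(tri(ct,p[0],cs,p[1]))
# fit pose: points in sump frame
pts=[((0,.075,.116),T(138,391),S(688,65)),((0,-.05,.072),T(407,273),S(381,111)),
((0.012,-.05-.012,.072),None,None)]
obs=[((0,.075,.1165),'t',T(138,391)),((0,.075,.1165),'s',S(688,65)),((0,-.05,.072),'t',T(407,273)),((0,-.05,.072),'s',S(381,111))]
def f(q):
    x,y,z,a=q;R=np.array([[np.cos(a),-np.sin(a),0],[np.sin(a),np.cos(a),0],[0,0,1]])
    return np.concatenate([proj(ct if n=='t' else cs,R@np.array(P)+[x,y,z])-uv for P,n,uv in obs])
for a0 in(0,1.5,3,-1.5):
    r=least_squares(f,[.5,.1,0,a0]); print(r.cost,r.x[:3],np.degrees(r.x[3]),r.fun.round(2))
    if r.cost<20: q=r.x
x,y,z,a=q;R=np.array([[np.cos(a),-np.sin(a),0],[np.sin(a),np.cos(a),0],[0,0,1]])
M=R,np.array([x,y,z])
for n,P in dict(knob=(0,.075,.102),red=(0,-.05,.058),redopen=(0,-.13,.058)).items(): print(n,R@P+[x,y,z])
# overlay wireframe of the housing
for c,n in((ct,'top'),(cs,'scene')):
    im=c["color"][:,:,::-1].copy()
    im=cv2.resize(im,None,fx=1.25,fy=1.25)
    def L(A,B,col):
        a,b=[tuple(int(v) for v in (proj(c,R@np.array(p)+[x,y,z])+.5)*1.25) for p in(A,B)]; cv2.line(im,a,b,col,1)
    for (x0,x1,y0,y1,h,col) in((-.065,.065,-.2,.12,0,(0,255,0)),(-.065,.065,.053,.097,.042,(0,255,255)),(-.012,.012,-.062,-.038,.072,(255,0,255))):
        q4=[(x0,y0,h),(x1,y0,h),(x1,y1,h),(x0,y1,h)]
        for i in range(4): L(q4[i],q4[(i+1)%4],col)
    cv2.imwrite(f"pics/ov_{n}.png",im)
s=bot.read_state(); print(s["position"],s["force"],s["time_s"])
E
```

```text
(array([0.48207432, 0.14579256, 0.11925923]), np.float64(0.0015369836225928672))
(array([0.53177881, 0.02982372, 0.07302192]), np.float64(0.0003641221200788682))
0.6385000634740803 [0.51198427 0.0764927  0.00213615] 23.55400017259485 [ 0.81 -0.23  0.13  0.18 -0.39 -0.12  0.49 -0.34]
0.6385000634744239 [0.51198427 0.0764927  0.00213615] 23.5539994956019 [ 0.81 -0.23  0.13  0.18 -0.39 -0.12  0.49 -0.34]
0.638500063474135 [0.51198427 0.0764927  0.00213615] 23.554000430580682 [ 0.81 -0.23  0.13  0.18 -0.39 -0.12  0.49 -0.34]
0.6385000634741352 [0.51198427 0.0764927  0.00213615] 23.554000020898822 [ 0.81 -0.23  0.13  0.18 -0.39 -0.12  0.49 -0.34]
knob [0.48201328 0.14524399 0.10413615]
red [0.53196493 0.03065851 0.06013615]
redopen [ 0.56393399 -0.0426762   0.06013615]
[0.26977119 0.56333221 0.2329842 ] [ 0.33923278 -0.22871044 -0.83057995] 0.2
```

```bash
python3 -c "
import cv2,numpy as np
a=cv2.imread('pics/ov_top.png')[250:440,250:530];b=cv2.imread('pics/ov_scene.png')[175:310,330:590]
a=cv2.resize(a,(560,380));b=cv2.resize(b,(560,210*560//520-6));b=cv2.resize(b,(560,215))
cv2.imwrite('pics/ov.png',np.vstack([a,b]))"
```

```text
(no output)
```

View pics/ov.png

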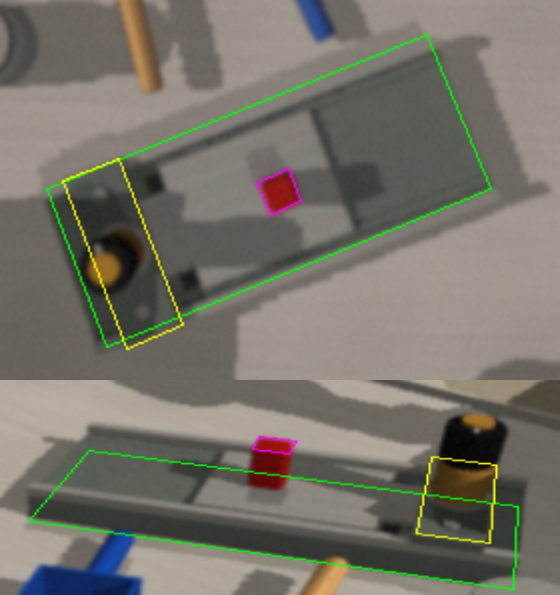

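Knob at (0.482, 0.145), grip height about z 0.104, sump yaw 23.6°. The overlay fits the housing, the bridge and the handle. I'll travel high first, then yaw clockwise to make room for winding.

```bash
python3 -m inch '{"dp":[[0,-10,13.3],[0,-20,26.6],[0,-20,26.6],[0,-20,26.6],[0,-20,26.6],[0,-20,26.6],[0,-20,26.6],[0,-20,26.6],[0,-20,26.6],[0,-20,26.6],[0,-20,26.6],[0,-20,26.6],[0,-20,26.6],[0,-20,26.6],[0,-10,13.3]],"yaw":[0,0,0,0,0,0,0,0,0,0,0,0,0,0,0]}' 87
python3 -m inch '{"dp":[[0,0,0],[0,0,0],[0,0,0],[0,0,0],[0,0,0],[0,0,0],[0,0,0],[0,0,0],[0,0,0],[0,0,0],[0,0,0],[0,0,0],[0,0,0],[0,0,0],[0,0,0],[0,0,0],[0,0,0],[0,0,0],[0,0,0],[0,0,0]],"yaw":[7,7,7,7,7,7,7,7,7,7,7,7,7,7,7,7,7,0,0,0]}'
cat > st.py <<'E'
from rig import bot
import numpy as np,sys
s=bot.read_state();R=s["tcp_rot"];p=np.array(s["position"])
print("t",s["time_s"],"p",p.round(4),"F",np.round(s["force"],2),"M",np.round(s["moment"],2),"op",round(s["opening"]*87,1),"j",np.round(s["joint_positions"],1)); print(np.round(R,3).tolist())
if len(sys.argv)>3:
    t=np.array(list(map(float,sys.argv[1:4]))); print("need dp tool mm",(np.array(R).T@(t-p)*1000).round(1))
E
python3 st.py .482 .1452 .150
```

```text
time_s: 1.45
position: [0.4868, 0.1471, 0.2336]
tcp_rot: [[0.002, 0.434, 0.901], [-0.001, 0.901, -0.434], [-1.0, -0.0, 0.002]]
force: [0.5, 0.4, 0.4]
opening: 1.002
time_s: 3.12
position: [0.4848, 0.1502, 0.2335]
tcp_rot: [[-0.0, 0.581, -0.814], [-0.0, -0.814, -0.581], [-1.0, -0.0, 0.0]]
force: [0.7, 0.2, -0.1]
opening: 0.998
t 3.1167 p [0.4848 0.1502 0.2335] F [ 0.66  0.23 -0.09] M [-0.08  0.15 -0.02] op 86.8 j [ 4.6 21.2 98.7  0.  60.1 59. ]
[[-0.0, 0.581, -0.814], [-0.0, -0.814, -0.581], [-1.0, -0.0, 0.0]]
need dp tool mm [83.5  2.5  5.2]
```

```bash
python3 -m inch '{"dp":[[10,0.5,1.2],[20,1,2],[20,1,2],[20,0,0],[12,0,0],[0,0,0],[0,0,0]],"yaw":[0,0,0,0,0,0,0]}'
python3 - <<'E'
from rig import bot
import cv2,numpy as np
a=bot.capture("top")["color"][:,:,::-1][230:370,180:320];b=bot.capture("scene")["color"][:,:,::-1][80:220,370:510]
cv2.imwrite("pics/a1.png",cv2.resize(np.hstack([a,b]),(800,400),interpolation=cv2.INTER_CUBIC))
E
python3 st.py .482 .1452 .0965
```

```text
time_s: 3.7
position: [0.4818, 0.1451, 0.1511]
tcp_rot: [[-0.001, 0.58, -0.814], [-0.0, -0.814, -0.58], [-1.0, -0.001, 0.001]]
force: [-0.2, -0.1, 0.2]
opening: 0.999
t 3.8 p [0.4829 0.1453 0.1523] F [-0.34  0.63 -0.09] M [-0.06  0.09 -0.02] op 86.8 j [  4.   28.  103.9  -0.   48.   58.6]
[[0.002, 0.58, -0.815], [0.0, -0.815, -0.58], [-1.0, 0.001, -0.001]]
need dp tool mm [55.8 -0.5  0.8]
```

View pics/a1.png

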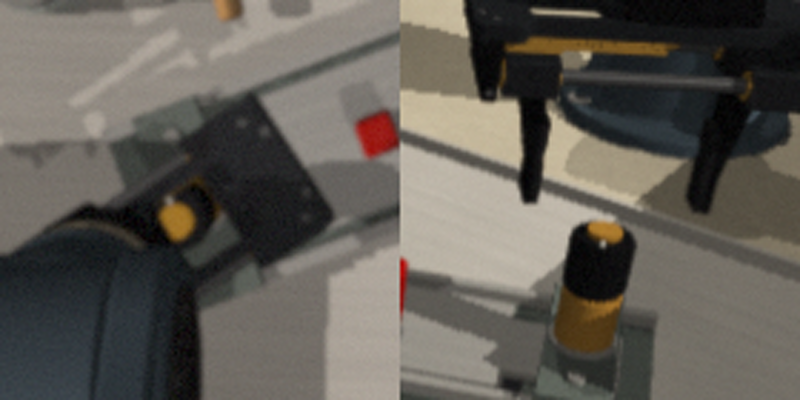

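The left half (top view) shows the knob's brass disc at (177,222), seen in the gap between the gripper parts. The right half (scene view) shows the knob at about (600,260), below and between the two fingertips at (530,195) and (702,205). I'll descend.

```bash
python3 -m inch '{"dp":[[10,0,0],[15,0,0],[15,0,0],[10,0,0],[5,0,0],[0,0,0],[0,0,0]],"yaw":[0,0,0,0,0,0,0]}'
python3 - <<'E'
from rig import bot
import cv2,numpy as np
b=bot.capture("scene")["color"][:,:,::-1][80:220,370:510]
cv2.imwrite("pics/a2.png",cv2.resize(b,(560,560),interpolation=cv2.INTER_CUBIC))
E
python3 st.py .482 .1452 .0965
```

```text
time_s: 4.38
position: [0.4823, 0.1452, 0.0966]
tcp_rot: [[0.0, 0.579, -0.815], [0.0, -0.815, -0.579], [-1.0, 0.0, -0.0]]
force: [-0.7, 0.5, -0.1]
opening: 0.996
t 4.4333 p [0.4825 0.1452 0.0969] F [ 1.31 -0.24  0.23] M [-0.09  0.13  0.03] op 87.1 j [  4.   33.6 106.2  -0.   40.2  58.6]
[[0.001, 0.579, -0.815], [0.0, -0.815, -0.579], [-1.0, 0.001, -0.001]]
need dp tool mm [ 0.4 -0.3  0.5]
```

View pics/a2.png

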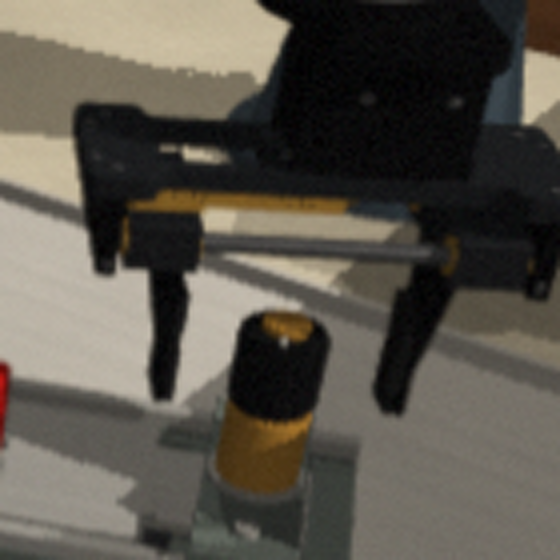

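The fingertips at (162,395) and (390,408) straddle the knob at (278,370), with the tips just above its lower edge. Closing.

```bash
python3 -m inch '{"dp":[[0,0,0],[0,0,0],[0,0,0],[0,0,0],[0,0,0],[0,0,0],[0,0,0],[0,0,0],[0,0,0],[0,0,0],[0,0,0],[0,0,0]],"yaw":[0,0,0,0,0,0,0,0,0,0,0,0]}' 20
python3 st.py
```

```text
time_s: 5.43
position: [0.4825, 0.1447, 0.0966]
tcp_rot: [[0.001, 0.579, -0.815], [-0.001, -0.815, -0.579], [-1.0, 0.001, -0.0]]
force: [0.8, -3.5, -0.2]
opening: 0.408
t 5.4333 p [0.4825 0.1447 0.0966] F [ 0.79 -3.46 -0.23] M [-0.66 -0.09 -0.  ] op 35.5 j [ 4.000e+00  3.360e+01  1.062e+02 -1.000e-01  4.020e+01  5.860e+01]
[[0.001, 0.579, -0.815], [-0.001, -0.815, -0.579], [-1.0, 0.001, -0.0]]
```

Gripped at 36 mm. I'll lift 7 mm, which is below the thread range, then feel the rest of the way.

```bash
python3 -m inch '{"dp":[[-1,0,0],[-1,0,0],[-1,0,0],[-1,0,0],[-1,0,0],[-1,0,0],[-1,0,0],[0,0,0],[0,0,0]],"yaw":[0,0,0,0,0,0,0,0,0]}'
python3 -m inch '{"dp":[[-0.5,0,0],[-0.5,0,0],[0,0,0]],"yaw":[0,0,0]}'
python3 -m inch '{"dp":[[-0.4,0,0],[-0.4,0,0],[0,0,0]],"yaw":[0,0,0]}'
```

```text
time_s: 6.18
position: [0.4824, 0.1447, 0.103]
tcp_rot: [[0.0, 0.579, -0.815], [-0.001, -0.815, -0.579], [-1.0, 0.001, 0.0]]
force: [2.3, -4.8, -7.2]
opening: 0.405
time_s: 6.43
position: [0.4824, 0.1447, 0.104]
tcp_rot: [[0.0, 0.579, -0.815], [-0.001, -0.815, -0.579], [-1.0, 0.001, 0.0]]
force: [1.9, -4.1, -7.9]
opening: 0.406
time_s: 6.68
position: [0.4824, 0.1447, 0.1048]
tcp_rot: [[0.0, 0.579, -0.815], [-0.001, -0.815, -0.579], [-1.0, 0.001, 0.0]]
force: [2.4, -4.1, -7.8]
opening: 0.407
```

```bash
cat > chk.py <<'E'
# exit 1 if the pull is clearly above spring+weight for this height
from rig import bot
import sys
s=bot.read_state(); z=s["position"][2]; l=(z-.0966)*1e3; e=6.6+.12*l; f=-s["force"][2]
print(f"lift {l:.2f} pull {f:.2f} exp {e:.2f}"); sys.exit(f-e>1.8)
E
S=>/dev/null
set -e
python3 -m inch '{"dp":[[-0.3,0,0],[-0.3,0,0],[0,0,0]],"yaw":[0,0,0]}' >/dev/null; python3 chk.py
python3 -m inch '{"dp":[[-0.3,0,0],[-0.3,0,0],[0,0,0]],"yaw":[0,0,0]}' >/dev/null; python3 chk.py
python3 -m inch '{"dp":[[-0.3,0,0],[-0.3,0,0],[0,0,0]],"yaw":[0,0,0]}' >/dev/null; python3 chk.py
python3 -m inch '{"dp":[[-0.3,0,0],[-0.3,0,0],[0,0,0]],"yaw":[0,0,0]}' >/dev/null; python3 chk.py
python3 -m inch '{"dp":[[-0.3,0,0],[-0.3,0,0],[0,0,0]],"yaw":[0,0,0]}' >/dev/null; python3 chk.py
python3 -m inch '{"dp":[[-0.3,0,0],[-0.3,0,0],[0,0,0]],"yaw":[0,0,0]}' >/dev/null; python3 chk.py
python3 -m inch '{"dp":[[-0.3,0,0],[-0.3,0,0],[0,0,0]],"yaw":[0,0,0]}' >/dev/null; python3 chk.py
python3 -m inch '{"dp":[[-0.3,0,0],[-0.3,0,0],[0,0,0]],"yaw":[0,0,0]}' >/dev/null; python3 chk.py
```

```text
lift 8.75 pull 7.12 exp 7.65False
```

```bash
sed -i 's/sys.exit(f-e>1.8)/sys.exit(int(f-e>1.8))/' chk.py
set -e
python3 -m inch '{"dp":[[-0.3,0,0],[-0.3,0,0],[0,0,0]],"yaw":[0,0,0]}' >/dev/null; python3 chk.py
python3 -m inch '{"dp":[[-0.3,0,0],[-0.3,0,0],[0,0,0]],"yaw":[0,0,0]}' >/dev/null; python3 chk.py
python3 -m inch '{"dp":[[-0.3,0,0],[-0.3,0,0],[0,0,0]],"yaw":[0,0,0]}' >/dev/null; python3 chk.py
python3 -m inch '{"dp":[[-0.3,0,0],[-0.3,0,0],[0,0,0]],"yaw":[0,0,0]}' >/dev/null; python3 chk.py
python3 -m inch '{"dp":[[-0.3,0,0],[-0.3,0,0],[0,0,0]],"yaw":[0,0,0]}' >/dev/null; python3 chk.py
python3 -m inch '{"dp":[[-0.3,0,0],[-0.3,0,0],[0,0,0]],"yaw":[0,0,0]}' >/dev/null; python3 chk.py
python3 -m inch '{"dp":[[-0.3,0,0],[-0.3,0,0],[0,0,0]],"yaw":[0,0,0]}' >/dev/null; python3 chk.py
python3 -m inch '{"dp":[[-0.3,0,0],[-0.3,0,0],[0,0,0]],"yaw":[0,0,0]}' >/dev/null; python3 chk.py
python3 -m inch '{"dp":[[-0.3,0,0],[-0.3,0,0],[0,0,0]],"yaw":[0,0,0]}' >/dev/null; python3 chk.py
python3 -m inch '{"dp":[[-0.3,0,0],[-0.3,0,0],[0,0,0]],"yaw":[0,0,0]}' >/dev/null; python3 chk.py
python3 -m inch '{"dp":[[-0.3,0,0],[-0.3,0,0],[0,0,0]],"yaw":[0,0,0]}' >/dev/null; python3 chk.py
python3 -m inch '{"dp":[[-0.3,0,0],[-0.3,0,0],[0,0,0]],"yaw":[0,0,0]}' >/dev/null; python3 chk.py
```

```text
lift 9.34 pull 7.92 exp 7.72
lift 9.94 pull 7.90 exp 7.79
lift 10.52 pull 7.02 exp 7.86
lift 11.12 pull 7.99 exp 7.93
lift 11.72 pull 8.03 exp 8.01
lift 12.30 pull 8.03 exp 8.08
lift 12.88 pull 7.85 exp 8.15
lift 13.51 pull 7.87 exp 8.22
lift 14.06 pull 7.32 exp 8.29
lift 14.66 pull 9.16 exp 8.36
lift 15.25 pull 8.41 exp 8.43
lift 15.85 pull 8.63 exp 8.50
```

```bash
set -e
python3 -m inch '{"dp":[[-0.3,0,0],[-0.3,0,0],[0,0,0]],"yaw":[0,0,0]}' >/dev/null; python3 chk.py
python3 -m inch '{"dp":[[-0.3,0,0],[-0.3,0,0],[0,0,0]],"yaw":[0,0,0]}' >/dev/null; python3 chk.py
python3 -m inch '{"dp":[[-0.3,0,0],[-0.3,0,0],[0,0,0]],"yaw":[0,0,0]}' >/dev/null; python3 chk.py
python3 -m inch '{"dp":[[-0.3,0,0],[-0.3,0,0],[0,0,0]],"yaw":[0,0,0]}' >/dev/null; python3 chk.py
python3 -m inch '{"dp":[[-0.3,0,0],[-0.3,0,0],[0,0,0]],"yaw":[0,0,0]}' >/dev/null; python3 chk.py
python3 -m inch '{"dp":[[-0.3,0,0],[-0.3,0,0],[0,0,0]],"yaw":[0,0,0]}' >/dev/null; python3 chk.py
python3 -m inch '{"dp":[[-0.3,0,0],[-0.3,0,0],[0,0,0]],"yaw":[0,0,0]}' >/dev/null; python3 chk.py
python3 -m inch '{"dp":[[-0.3,0,0],[-0.3,0,0],[0,0,0]],"yaw":[0,0,0]}' >/dev/null; python3 chk.py
python3 -m inch '{"dp":[[-0.3,0,0],[-0.3,0,0],[0,0,0]],"yaw":[0,0,0]}' >/dev/null; python3 chk.py
python3 -m inch '{"dp":[[-0.3,0,0],[-0.3,0,0],[0,0,0]],"yaw":[0,0,0]}' >/dev/null; python3 chk.py
python3 -m inch '{"dp":[[-0.3,0,0],[-0.3,0,0],[0,0,0]],"yaw":[0,0,0]}' >/dev/null; python3 chk.py
python3 -m inch '{"dp":[[-0.3,0,0],[-0.3,0,0],[0,0,0]],"yaw":[0,0,0]}' >/dev/null; python3 chk.py
```

```text
lift 16.41 pull 8.02 exp 8.57
lift 17.02 pull 9.23 exp 8.64
lift 17.59 pull 8.90 exp 8.71
lift 18.21 pull 10.02 exp 8.78
lift 18.80 pull 8.52 exp 8.86
lift 19.39 pull 7.69 exp 8.93
lift 19.96 pull 8.37 exp 9.00
lift 20.55 pull 9.56 exp 9.07
lift 21.16 pull 8.93 exp 9.14
lift 21.74 pull 9.10 exp 9.21
lift 22.31 pull 9.11 exp 9.28
lift 22.92 pull 8.60 exp 9.35
```

Run:
```python
from rig import bot
import cv2,numpy as np
b=bot.capture("scene")["color"][:,:,::-1][80:220,370:510]
cv2.imwrite("pics/a3.png",cv2.resize(b,(560,560),interpolation=cv2.INTER_CUBIC))
```

```text
(no output)
```

View pics/a3.png

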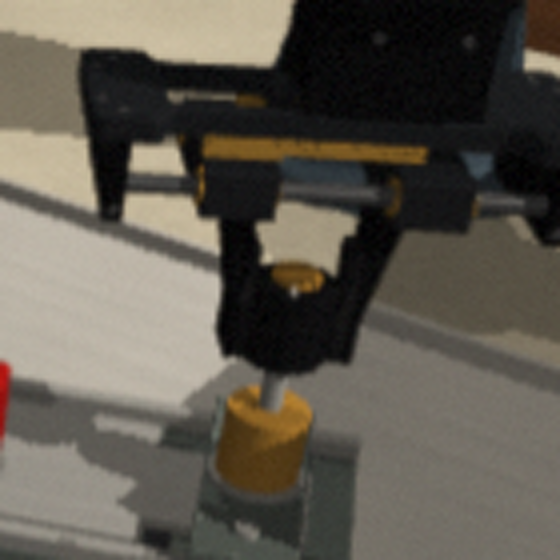

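The knob is up with the gripper: its disc is at (298,278), and the steel shank shows at (272,390) above the boss at (265,440). No stop felt yet, so I carry on.

```bash
set -e
python3 -m inch '{"dp":[[-0.3,0,0],[-0.3,0,0],[0,0,0]],"yaw":[0,0,0]}' >/dev/null; python3 chk.py
python3 -m inch '{"dp":[[-0.3,0,0],[-0.3,0,0],[0,0,0]],"yaw":[0,0,0]}' >/dev/null; python3 chk.py
python3 -m inch '{"dp":[[-0.3,0,0],[-0.3,0,0],[0,0,0]],"yaw":[0,0,0]}' >/dev/null; python3 chk.py
python3 -m inch '{"dp":[[-0.3,0,0],[-0.3,0,0],[0,0,0]],"yaw":[0,0,0]}' >/dev/null; python3 chk.py
python3 -m inch '{"dp":[[-0.3,0,0],[-0.3,0,0],[0,0,0]],"yaw":[0,0,0]}' >/dev/null; python3 chk.py
python3 -m inch '{"dp":[[-0.3,0,0],[-0.3,0,0],[0,0,0]],"yaw":[0,0,0]}' >/dev/null; python3 chk.py
python3 -m inch '{"dp":[[-0.3,0,0],[-0.3,0,0],[0,0,0]],"yaw":[0,0,0]}' >/dev/null; python3 chk.py
python3 -m inch '{"dp":[[-0.3,0,0],[-0.3,0,0],[0,0,0]],"yaw":[0,0,0]}' >/dev/null; python3 chk.py
```

```text
lift 23.50 pull 9.24 exp 9.42
lift 24.12 pull 9.79 exp 9.49
lift 24.69 pull 10.09 exp 9.56
lift 25.27 pull 10.92 exp 9.63
lift 25.80 pull 9.78 exp 9.70
lift 26.14 pull 11.56 exp 9.74
```

```bash
python3 -m inch '{"dp":[[0,0,0]],"yaw":[0]}' >/dev/null; python3 chk.py
python3 -m inch '{"dp":[[0,0,0]],"yaw":[0]}' >/dev/null; python3 chk.py
python3 -m inch '{"dp":[[0,0,0]],"yaw":[0]}' >/dev/null; python3 chk.py
```

```text
lift 26.13 pull 11.57 exp 9.74
lift 26.12 pull 11.37 exp 9.73
lift 26.13 pull 12.63 exp 9.74
```

```bash
python3 -m inch '{"dp":[[-0.2,0,0],[0,0,0]],"yaw":[0,0]}' >/dev/null; python3 chk.py
python3 -m inch '{"dp":[[0,0,0]],"yaw":[0]}' >/dev/null; python3 chk.py
python3 -m inch '{"dp":[[0,0,0]],"yaw":[0]}' >/dev/null; python3 chk.py
```

```text
lift 26.26 pull 12.22 exp 9.75
lift 26.25 pull 12.56 exp 9.75
lift 26.24 pull 12.24 exp 9.75
```

The stop is felt at about 26.0 mm, so the thread is about 1.5 mm lower. I'll back off 1.0 mm and turn gently.

```bash
python3 -m inch '{"dp":[[0.5,0,0],[0.5,0,0],[0,0,0],[0,0,0]],"yaw":[0,0,0,0]}' >/dev/null; python3 chk.py
python3 -m inch '{"dp":[[0,0,0],[0,0,0],[0,0,0],[0,0,0]],"yaw":[-5,-5,-5,0]}' >/dev/null; python3 chk.py; python3 st.py
```

```text
lift 25.56 pull 9.19 exp 9.67
lift 25.64 pull 10.68 exp 9.68
t 15.7333 p [0.4827 0.1445 0.1222] F [  4.61  -4.85 -10.68] M [-0.92 -0.5   0.06] op 35.3 j [ 4.000e+00  3.100e+01  1.052e+02 -1.000e-01  4.380e+01  4.340e+01]
[[0.001, 0.773, -0.635], [-0.001, -0.635, -0.773], [-1.0, 0.001, 0.001]]
```

```bash
set -e; python3 -m inch '{"dp":[[0.4,0,0],[0,0,0]],"yaw":[0,0]}' >/dev/null; python3 chk.py
python3 -m inch '{"dp":[[0,0,0],[0,0,0],[0,0,0]],"yaw":[-5,-5,0]}' >/dev/null; python3 st.py
python3 -m inch '{"dp":[[0,0,0],[0,0,0]],"yaw":[-5,0]}' >/dev/null;  python3 st.py
```

```text
lift 25.23 pull 9.61 exp 9.63
t 16.15 p [0.4828 0.1444 0.1219] F [ 3.85 -5.76 -9.97] M [-1.   -0.56  0.01] op 35.3 j [ 4.000e+00  3.100e+01  1.052e+02 -1.000e-01  4.370e+01  3.340e+01]
[[0.001, 0.871, -0.491], [-0.001, -0.491, -0.871], [-1.0, 0.002, 0.001]]
t 16.3167 p [0.4829 0.1443 0.122 ] F [ 5.57 -6.27 -9.57] M [-1.07 -0.54  0.01] op 35.4 j [ 4.000e+00  3.100e+01  1.052e+02 -1.000e-01  4.370e+01  2.850e+01]
[[0.001, 0.911, -0.413], [-0.002, -0.413, -0.911], [-1.0, 0.002, 0.001]]
```

```bash
set -e; python3 -m inch '{"dp":[[-0.1,0,0],[-0.17,0,0],[-0.17,0,0],[0,0,0]],"yaw":[-5,-5,-5,0]}' >/dev/null; python3 chk.py; python3 st.py
python3 - <<'E'
from rig import bot
import cv2,numpy as np
b=bot.capture("scene")["color"][:,:,::-1][110:210,395:495];a=bot.capture("top")["color"][:,:,::-1][270:350,200:280]
cv2.imwrite("pics/a4.png",np.hstack([cv2.resize(x,(400,400),interpolation=cv2.INTER_CUBIC) for x in(a,b)]))
E
```

```text
lift 25.87 pull 9.62 exp 9.70
t 16.65 p [0.4833 0.1442 0.1225] F [ 6.25 -6.08 -9.62] M [-1.13 -0.6   0.06] op 35.3 j [ 4.000e+00  3.100e+01  1.052e+02 -1.000e-01  4.380e+01  1.340e+01]
[[0.002, 0.987, -0.163], [-0.002, -0.163, -0.987], [-1.0, 0.002, 0.001]]
```

View pics/a4.png

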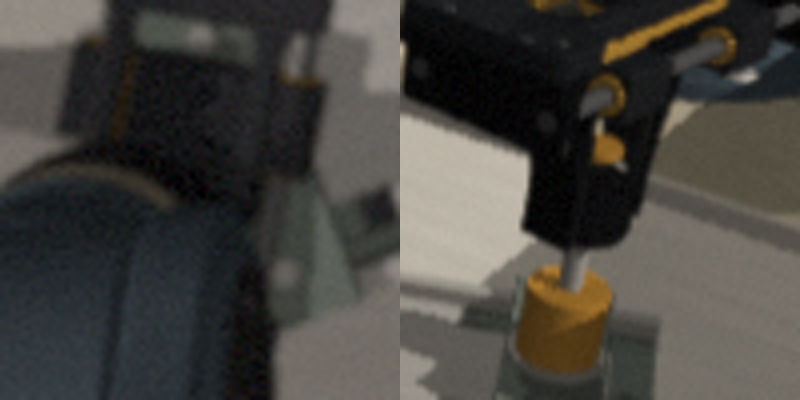

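The white mark at (622,165) has moved round anticlockwise with the gripper, so the knob really is turning. I'll continue winding, lifting 2 mm per rad.

```bash
set -e; 
python3 -m inch '{"dp":[[-0.21,0,0],[-0.21,0,0],[-0.21,0,0],[0,0,0]],"yaw":[-6,-6,-6,0]}' >/dev/null; python3 chk.py; python3 st.py
python3 -m inch '{"dp":[[-0.21,0,0],[-0.21,0,0],[-0.21,0,0],[0,0,0]],"yaw":[-6,-6,-6,0]}' >/dev/null; python3 chk.py; python3 st.py
python3 -m inch '{"dp":[[-0.21,0,0],[-0.21,0,0],[-0.21,0,0],[0,0,0]],"yaw":[-6,-6,-6,0]}' >/dev/null; python3 chk.py; python3 st.py
```

```text
lift 26.59 pull 9.54 exp 9.79
t 17.0833 p [0.4837 0.1442 0.1232] F [ 5.72 -5.98 -9.54] M [-1.15 -0.74  0.02] op 35.3 j [  4.   30.9 105.1  -0.2  43.8  -4.6]
[[0.003, 0.989, 0.151], [-0.002, 0.151, -0.989], [-1.0, 0.002, 0.002]]
lift 27.31 pull 10.20 exp 9.88
t 17.4167 p [0.4841 0.1443 0.1239] F [  6.16  -5.16 -10.2 ] M [-1.17 -0.81  0.01] op 35.3 j [ 4.000e+00  3.080e+01  1.051e+02 -1.000e-01  4.390e+01 -2.260e+01]
[[0.004, 0.894, 0.449], [-0.001, 0.449, -0.894], [-1.0, 0.003, 0.003]]
lift 28.03 pull 9.94 exp 9.96
t 17.75 p [0.4845 0.1445 0.1246] F [ 6.12 -4.13 -9.94] M [-1.02 -0.92  0.06] op 35.5 j [ 4.00e+00  3.08e+01  1.05e+02 -1.00e-01  4.39e+01 -4.06e+01]
[[0.005, 0.711, 0.703], [-0.001, 0.703, -0.711], [-1.0, 0.002, 0.004]]
```

```bash
set -e; 
python3 -m inch '{"dp":[[-0.2,0,0],[-0.2,0,0],[-0.2,0,0],[0,0,0]],"yaw":[-6,-6,-6,0]}' >/dev/null; python3 chk.py; python3 st.py
python3 -m inch '{"dp":[[-0.2,0,0],[-0.2,0,0],[0,0,0],[0,0,0]],"yaw":[-6,-6,0,0]}' >/dev/null; python3 chk.py; python3 st.py
python3 -m inch '{"dp":[[-0.15,0,0],[0,0,0]],"yaw":[-4,0]}' >/dev/null; python3 chk.py; python3 st.py
```

```text
lift 28.70 pull 9.36 exp 10.04
t 18.0833 p [0.4848 0.1448 0.1253] F [ 6.88 -3.47 -9.36] M [-0.81 -1.02 -0.  ] op 35.6 j [ 4.00e+00  3.07e+01  1.05e+02 -1.00e-01  4.40e+01 -5.86e+01]
[[0.005, 0.46, 0.888], [-0.001, 0.888, -0.46], [-1.0, 0.002, 0.005]]
lift 29.11 pull 10.40 exp 10.09
t 18.4167 p [0.4849 0.145  0.1257] F [  7.3   -2.86 -10.4 ] M [-0.64 -1.03  0.04] op 35.3 j [  4.   30.7 105.   -0.   44.  -70.4]
[[0.006, 0.268, 0.963], [-0.0, 0.963, -0.268], [-1.0, 0.001, 0.006]]
lift 29.27 pull 9.46 exp 10.11
t 18.5833 p [0.4849 0.1451 0.1259] F [ 6.41 -2.52 -9.46] M [-0.61 -1.07  0.02] op 35.3 j [  4.   30.6 105.   -0.   44.1 -74.5]
[[0.006, 0.199, 0.98], [-0.0, 0.98, -0.199], [-1.0, 0.001, 0.006]]
```

Turned 133° with no stop yet. I'll go on in 2.5° steps and watch the torque.

```bash
set -e; 
python3 -m inch '{"dp":[[-0.08,0,0],[0,0,0]],"yaw":[-2.5,0]}' >/dev/null; python3 st.py
python3 -m inch '{"dp":[[-0.05,0,0],[0,0,0]],"yaw":[-2.5,0]}' >/dev/null; python3 st.py
python3 -m inch '{"dp":[[0,0,0],[0,0,0]],"yaw":[-2.5,0]}' >/dev/null; python3 st.py
python3 -m inch '{"dp":[[0,0,0],[0,0,0]],"yaw":[-2.5,0]}' >/dev/null; python3 st.py
```

```text
t 18.75 p [0.4849 0.1452 0.126 ] F [  6.72  -2.36 -10.35] M [-0.52 -1.07 -0.  ] op 35.1 j [  4.   30.6 105.   -0.   44.1 -77. ]
[[0.006, 0.156, 0.988], [0.0, 0.988, -0.157], [-1.0, 0.001, 0.006]]
t 18.9167 p [0.4849 0.1452 0.126 ] F [  6.46  -1.98 -10.64] M [-0.62 -1.07 -0.32] op 35.5 j [  4.   30.6 105.    0.   44.1 -79.4]
[[0.006, 0.115, 0.993], [0.001, 0.993, -0.115], [-1.0, 0.001, 0.006]]
t 19.0833 p [0.4843 0.1454 0.1259] F [ 5.62 -1.94 -9.9 ] M [-0.41 -0.97 -0.43] op 35.0 j [ 4.00e+00  3.06e+01  1.05e+02  1.00e-01  4.41e+01 -8.19e+01]
[[0.004, 0.073, 0.997], [0.001, 0.997, -0.073], [-1.0, 0.002, 0.004]]
t 19.25 p [0.4836 0.1455 0.1257] F [ 5.61 -1.6  -9.7 ] M [-0.33 -0.8  -0.45] op 34.8 j [ 4.00e+00  3.06e+01  1.05e+02  1.00e-01  4.42e+01 -8.44e+01]
[[0.003, 0.03, 1.0], [0.001, 1.0, -0.03], [-1.0, 0.001, 0.003]]
```

The stop is felt: torque rises to 0.3–0.45 Nm at about 138°, which matches 2.4 rad. I'll ease the torque a little, then lower in small steps until the thread carries the screw, so that it won't drop when I let go.

```bash
set -e; 
python3 -m inch '{"dp":[[0.2,0,0],[0,0,0]],"yaw":[1.5,0]}' >/dev/null; python3 st.py|head -1
python3 -m inch '{"dp":[[0.3,0,0],[0,0,0]],"yaw":[0,0]}' >/dev/null; python3 chk.py
python3 -m inch '{"dp":[[0.2,0,0],[0,0,0]],"yaw":[0,0]}' >/dev/null; python3 chk.py
python3 -m inch '{"dp":[[0.2,0,0],[0,0,0]],"yaw":[0,0]}' >/dev/null; python3 chk.py
```

```text
t 19.4167 p [0.4836 0.1454 0.1255] F [  5.83  -1.29 -10.5 ] M [-0.24 -0.84 -0.06] op 35.8 j [  4.   30.7 105.    0.   44.1 -82.8]
lift 28.56 pull 10.14 exp 10.03
lift 28.39 pull 9.36 exp 10.01
lift 28.20 pull 9.04 exp 9.98
```

```bash
set -e; 
python3 -m inch '{"dp":[[0.2,0,0],[0,0,0]],"yaw":[0,0]}' >/dev/null; python3 chk.py
python3 -m inch '{"dp":[[0.2,0,0],[0,0,0]],"yaw":[0,0]}' >/dev/null; python3 chk.py
python3 -m inch '{"dp":[[0.2,0,0],[0,0,0]],"yaw":[0,0]}' >/dev/null; python3 chk.py
```

```text
lift 28.08 pull 8.65 exp 9.97
lift 27.96 pull 7.75 exp 9.96
lift 27.89 pull 7.46 exp 9.95
```

```bash
set -e; 
python3 -m inch '{"dp":[[0.25,0,0],[0.25,0,0],[0,0,0]],"yaw":[0,0,0]}' >/dev/null; python3 chk.py
python3 -m inch '{"dp":[[0.25,0,0],[0.25,0,0],[0,0,0]],"yaw":[0,0,0]}' >/dev/null; python3 chk.py
python3 -m inch '{"dp":[[0.2,0,0],[0,0,0]],"yaw":[0,0]}' >/dev/null; python3 chk.py
```

```text
lift 27.68 pull 6.52 exp 9.92
lift 27.44 pull 4.78 exp 9.89
lift 27.34 pull 5.13 exp 9.88
```

```bash
set -e; 
python3 -m inch '{"dp":[[0.25,0,0],[0.25,0,0],[0,0,0]],"yaw":[0,0,0]}' >/dev/null; python3 chk.py
python3 -m inch '{"dp":[[0.25,0,0],[0.25,0,0],[0,0,0]],"yaw":[0,0,0]}' >/dev/null; python3 chk.py; python3 st.py
```

```text
lift 27.09 pull 2.77 exp 9.85
lift 26.78 pull 1.34 exp 9.81
t 21.5833 p [0.4836 0.1454 0.1234] F [ 5.7  -1.28 -1.34] M [-0.08 -0.79 -0.01] op 35.6 j [  4.   30.9 105.2   0.   43.8 -82.9]
[[0.004, 0.054, 0.999], [0.001, 0.999, -0.054], [-1.0, 0.001, 0.004]]
```

The thread now carries almost all the load (pull 1.3 N). Releasing.

```bash
python3 -m inch '{"dp":[[0,0,0],[0,0,0],[0,0,0],[0,0,0],[0,0,0],[0,0,0],[0,0,0],[0,0,0]],"yaw":[0,0,0,0,0,0,0,0]}' 80; 
python3 -m inch '{"dp":[[-10,0,0],[-20,0,0],[-20,0,0],[-10,0,0],[0,0,0]],"yaw":[0,0,0,0,0]}'
python3 - <<'E'
from rig import bot
import cv2,numpy as np
b=bot.capture("scene")["color"][:,:,::-1][100:240,360:500]
cv2.imwrite("pics/a5.png",cv2.resize(b,(560,560),interpolation=cv2.INTER_CUBIC))
E
python3 st.py .532 .0307 .155
```

```text
time_s: 22.25
position: [0.4819, 0.1452, 0.1226]
tcp_rot: [[-0.0, 0.054, 0.999], [0.0, 0.999, -0.054], [-1.0, -0.0, -0.0]]
force: [-0.7, -0.3, 0.3]
opening: 0.889
time_s: 22.67
position: [0.4839, 0.1454, 0.1856]
tcp_rot: [[0.006, 0.054, 0.999], [0.0, 0.999, -0.054], [-1.0, 0.001, 0.006]]
force: [-0.9, 1.2, 0.2]
opening: 0.92
t 22.7167 p [0.483  0.1453 0.1843] F [-0.54  0.44 -0.23] M [ 0.   -0.02  0.02] op 79.6 j [  4.   25.  102.3  -0.   52.5 -82.9]
[[0.004, 0.054, 0.999], [0.0, 0.999, -0.054], [-1.0, 0.0, 0.004]]
need dp tool mm [  29.4 -111.8   55. ]
```

View pics/a5.png

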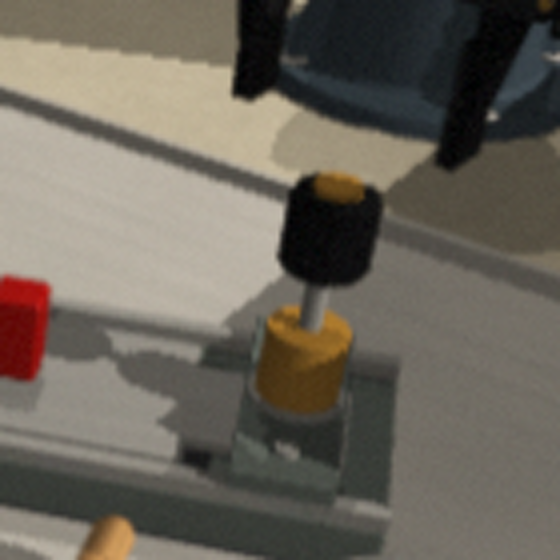

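The knob at (335,225) stays up on its own, with the shank showing below it. Next I go over the handle and align the jaws with the sump's y.

```bash
python3 -m inch '{"dp":[[0,-14,7],[0,-28,13.8],[0,-28,13.8],[0,-28,13.8],[0,-14,7],[0,0,0],[0,0,0],[0,0,0],[0,0,0],[0,0,0],[0,0,0]],"yaw":[0,0,0,0,0,-6.6,-7,-7,-6,0,0]}' 60; python3 st.py .532 .0307 .110
```

```text
time_s: 23.63
position: [0.5307, 0.0304, 0.1819]
tcp_rot: [[-0.002, -0.396, 0.918], [0.0, 0.918, 0.396], [-1.0, 0.001, -0.002]]
force: [0.1, -0.0, 0.1]
opening: 0.689
t 23.6333 p [0.5307 0.0304 0.1819] F [ 0.05 -0.03  0.1 ] M [0.12 0.05 0.05] op 60.0 j [  -8.8   27.2   98.5    0.    54.5 -122.1]
[[-0.002, -0.396, 0.918], [0.0, 0.918, 0.396], [-1.0, 0.001, -0.002]]
need dp tool mm [71.9 -0.3  1.4]
```

```bash
python3 -m inch '{"dp":[[15,0,0.7],[30,0,0.7],[20,0,0],[7,0,0],[0,0,0]],"yaw":[0,0,0,0,0]}'
python3 - <<'E'
from rig import bot
import cv2,numpy as np
b=bot.capture("scene")["color"][:,:,::-1][90:230,290:430]
cv2.imwrite("pics/a6.png",cv2.resize(b,(560,560),interpolation=cv2.INTER_CUBIC))
E
python3 st.py .532 .0307 .053
```

```text
time_s: 24.05
position: [0.531, 0.0312, 0.1087]
tcp_rot: [[-0.005, -0.397, 0.918], [0.001, 0.918, 0.397], [-1.0, 0.003, -0.004]]
force: [0.2, -0.2, 0.0]
opening: 0.689
t 24.1 p [0.5321 0.031  0.11  ] F [ 0.06  0.14 -0.4 ] M [ 0.1   0.05 -0.04] op 60.1 j [  -8.7   33.8  101.4   -0.    44.9 -122.1]
[[-0.002, -0.398, 0.917], [0.0, 0.917, 0.398], [-1.0, 0.001, -0.002]]
need dp tool mm [57.  -0.3 -0.1]
```

View pics/a6.png

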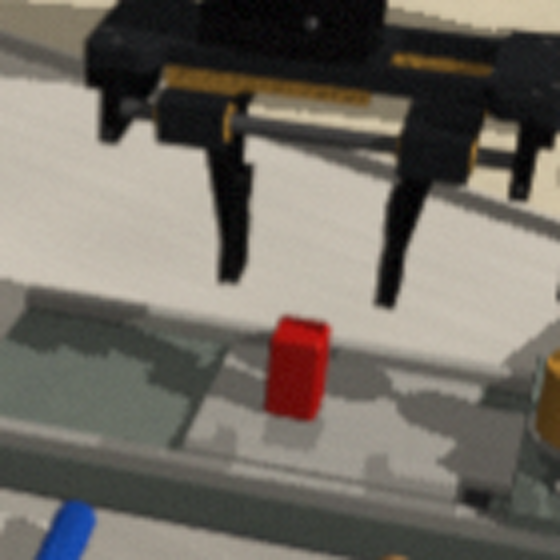

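Fingertips at (232,278) and (388,300) are centred over the red handle at (298,370). The gripper body would pass about 12 mm from the raised knob, so I shift 3 mm away from it while descending.

```bash
python3 -m inch '{"dp":[[10,-3,0],[20,0,0],[17,0,0],[9,0,0],[0,0,0]],"yaw":[0,0,0,0,0]}'
python3 -m inch '{"dp":[[0,0,0],[0,0,0],[0,0,0],[0,0,0],[0,0,0],[0,0,0],[0,0,0],[0,0,0]],"yaw":[0,0,0,0,0,0,0,0]}' 10; python3 st.py
```

```text
time_s: 24.52
position: [0.5332, 0.0281, 0.0535]
tcp_rot: [[-0.002, -0.398, 0.917], [0.0, 0.917, 0.398], [-1.0, 0.001, -0.002]]
force: [-0.5, 0.4, 0.4]
opening: 0.69
time_s: 25.18
position: [0.5339, 0.0284, 0.055]
tcp_rot: [[0.0, -0.397, 0.918], [0.001, 0.918, 0.397], [-1.0, 0.0, 0.001]]
force: [-1.1, 0.8, 3.3]
opening: 0.274
t 25.1833 p [0.5339 0.0284 0.055 ] F [-1.06  0.75  3.28] M [ 0.33  0.15 -0.33] op 23.8 j [-9.000e+00  3.940e+01  1.028e+02  1.000e-01  3.780e+01 -1.224e+02]
[[0.0, -0.397, 0.918], [0.001, 0.918, 0.397], [-1.0, 0.0, 0.001]]
```

Gripped at 24 mm. Sliding along −y, about 76 mm first.

```bash
python3 -m inch '{"dp":[[0,-4,0],[0,-8,0],[0,-8,0],[0,-8,0],[0,-8,0],[0,0,0]],"yaw":[0,0,0,0,0,0]}' && python3 -m inch '{"dp":[[0,-8,0],[0,-8,0],[0,-8,0],[0,-6,0],[0,-4,0],[0,0,0]],"yaw":[0,0,0,0,0,0]}'; python3 st.py .5639 -.0427 .055
```

```text
time_s: 25.68
position: [0.5486, -0.0072, 0.055]
tcp_rot: [[-0.0, -0.398, 0.917], [-0.001, 0.917, 0.398], [-1.0, -0.001, -0.001]]
force: [-3.3, -2.2, 6.6]
opening: 0.273
time_s: 26.18
position: [0.5614, -0.0381, 0.055]
tcp_rot: [[-0.001, -0.398, 0.917], [-0.001, 0.917, 0.398], [-1.0, -0.0, -0.002]]
force: [-3.4, -2.4, 6.6]
opening: 0.273
t 26.1833 p [ 0.5614 -0.0381  0.055 ] F [-3.44 -2.42  6.55] M [-0.27  0.53 -0.36] op 23.8 j [-1.520e+01  4.060e+01  9.860e+01 -1.000e-01  4.080e+01 -1.286e+02]
[[-0.001, -0.398, 0.917], [-0.001, 0.917, 0.398], [-1.0, -0.0, -0.002]]
need dp tool mm [ 0.  -5.2  0.4]
```

```bash
set -e
cat > f.py <<'E'
from rig import bot
import numpy as np
s=bot.read_state();print("Fy_tool",round(float(np.array(s["tcp_rot"])[:,1]@s["force"]),2),np.round(s["position"],4),round(float(-np.array(s["tcp_rot"])[:,1]@(np.array(s["position"])-[.532,.0307,.055])*1e3),1))
E
python3 -m inch '{"dp":[[0,-2,0],[0,0,0]],"yaw":[0,0]}' >/dev/null; python3 f.py
python3 -m inch '{"dp":[[0,-2,0],[0,0,0]],"yaw":[0,0]}' >/dev/null; python3 f.py
python3 -m inch '{"dp":[[0,-1.5,0],[0,0,0]],"yaw":[0,0]}' >/dev/null; python3 f.py
```

```text
Fy_tool -0.05 [ 0.5619 -0.0393  0.055 ] 76.2
Fy_tool 0.65 [ 0.5626 -0.041   0.055 ] 78.0
Fy_tool 0.72 [ 0.5632 -0.0423  0.055 ] 79.3
```

```bash
set -e; 
python3 -m inch '{"dp":[[0,-1.5,0],[0,0,0]],"yaw":[0,0]}' >/dev/null; python3 f.py
python3 -m inch '{"dp":[[0,-1,0],[0,0,0]],"yaw":[0,0]}' >/dev/null; python3 f.py
python3 -m inch '{"dp":[[0,-1,0],[0,0,0]],"yaw":[0,0]}' >/dev/null; python3 f.py
```

```text
Fy_tool 1.66 [ 0.5636 -0.0435  0.055 ] 80.7
Fy_tool 4.26 [ 0.5636 -0.0435  0.055 ] 80.7
Fy_tool 6.34 [ 0.5636 -0.0436  0.055 ] 80.8
```

The end stop is felt: position holds at 80.7 mm while the force rises. Release, go up and check.

```bash
python3 -m inch '{"dp":[[0,0.8,0],[0,0,0],[0,0,0],[0,0,0],[0,0,0],[0,0,0],[0,0,0]],"yaw":[0,0,0,0,0,0,0]}' 52
python3 -m inch '{"dp":[[-10,0,0],[-25,0,0],[-30,0,0],[-30,0,0],[-20,0,0],[0,0,0],[0,0,0]],"yaw":[0,0,0,0,0,0,0]}'
python3 - <<'E'
from rig import bot
import cv2,numpy as np
a=bot.capture("top")["color"][:,:,::-1][120:360,160:440];b=bot.capture("scene")["color"][:,:,::-1][110:320,240:500]
cv2.imwrite("pics/a7.png",np.hstack([cv2.resize(a,(400,343),interpolation=cv2.INTER_CUBIC),cv2.resize(b,(400,343),interpolation=cv2.INTER_CUBIC)]))
E
python3 st.py
```

```text
time_s: 27.77
position: [0.5651, -0.0438, 0.0545]
tcp_rot: [[-0.0, -0.399, 0.917], [-0.0, 0.917, 0.399], [-1.0, -0.0, -0.0]]
force: [-0.7, -0.6, -0.1]
opening: 0.592
time_s: 28.35
position: [0.5658, -0.0437, 0.1716]
tcp_rot: [[0.004, -0.399, 0.917], [-0.001, 0.917, 0.399], [-1.0, -0.003, 0.003]]
force: [-1.0, -0.3, -1.2]
opening: 0.597
t 28.45 p [ 0.5642 -0.0434  0.1692] F [ 0.3   0.64 -0.96] M [ 0.08  0.01 -0.02] op 52.0 j [ -15.7   30.5   94.2   -0.    55.3 -129.2]
[[-0.001, -0.399, 0.917], [0.0, 0.917, 0.399], [-1.0, 0.001, -0.001]]
```

View pics/a7.png

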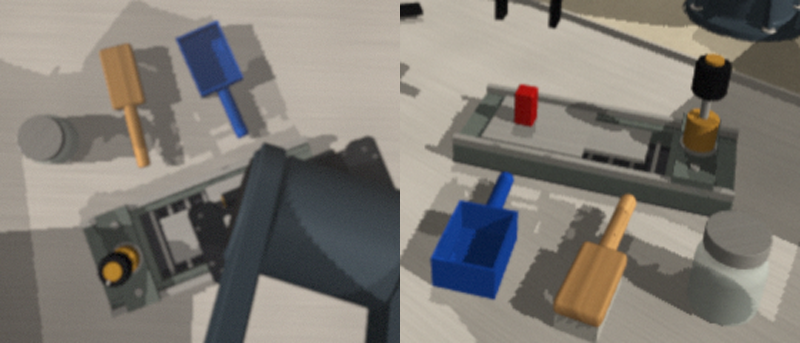

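The handle at (526,105) is at the far end and the sump grating is exposed. The knob at (712,75) is up, and its white mark has turned from upper left to lower left, about 140°. Scoop, jar and brush are where they were. Handing in.

```bash
python3 -c "
from rig import bot
print(bot.hand_in())"
```

```text
the job is handed in; nothing more can be done
None
```

The sump is unlocked and open, and I handed the job in at about 28.5 s of the 64 s. The hand-in gave no verdict.

- **Lifting the screw:** I drew the knob up in 0.6 mm steps and felt the elastic stop at about 26 mm of lift. The highest pull I read was about 12.6 N, only about 3 N of it above the screw's own spring and weight.
- **Winding:** I backed off about 1 mm and wound the knob anticlockwise, lifting with the thread. At about 138° the torque rose to 0.3–0.45 Nm, which matches the 2.4 rad stop.
- **Letting go of the knob:** I lowered it until the thread carried the load before opening the gripper, so it could not drop. The pictures show it staying up by itself.
- **Shutter:** I slid it by the red handle to its stop, felt at about 80.7 mm. I then let go and raised the arm clear, and the force readings were near zero.

The last pictures show the shutter fully open, the knob up with its mark turned about 140°, and the scoop, jar and brush where they were. No check failed or disagreed. I judged the loose objects by eye and did not measure them.

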